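Open the bolted inspection hatch of a laser enclosure

TASK

Open the inspection hatch on top of the black laser enclosure: with one fingertip hold the yellow spring safety catch down while the other fingertip pushes the red tab to draw the bolt right back to its stop, out of the hatch's keeper. Let the catch spring up again so that it holds the bolt back, then push the hatch by its upright lip all the way open, away from the robot. Only press and push: do not grip or pinch the tab, the catch or the lip, and leave the loose things on and beside the enclosure where they are.

Things in the scene. Friction and masses are not known exactly. Their poses are not given: they have to be found in the camera images.
- enclosure: Black laser enclosure, fixed to the table, 212 (x) x 214 (y) x 85 mm. Origin: centre of its underside; z up, +x from its front to its back, +y to its left. Offsets below are in this frame, mm. Deck at z 85: catch and bolt on its right half, hatch on its left. The catch's cheeks stand 22 mm over the deck, bolt staples (x -10, y -3 and -95) 21, the hatch's keeper (x -10, y 26) 23, hatch rails 7.
- catch_plate (a point): Centre of the top of the safety catch: a yellow thumb plate with black ribs, 22 mm in x, 74 in y, parallel to the bolt and 50 mm in front of it. At rest at (-60, -31, 121), 36 mm over the deck. Pressed anywhere on its length it goes straight down 7 mm, staying level; a fingertip can slide along it while holding it down. Axes as the enclosure's.
- catch (a joint): How far the catch is pressed, m: 0 up, 0.007 fully down. Its spring pushes up with 4 N at the top, 6.5 N at the bottom. While up, its tooth blocks a lug on the bolt; it must stay down more than 4 mm during the whole slide for the lug to pass. With the bolt right back it springs up behind the lug when let go.
- bolt_tab (a point): Centre of the bolt's red upright finger tab: 28 mm in x, 8 thick in y, 28 high (24 to 52 mm over the deck; its top is 23 mm above the pressed catch's). At (-10, -30, 123) with the bolt home; it moves with the bolt. Below it lies the bolt, a 10 mm steel bar along y, its top 18 mm over the deck. Axes as the enclosure's.
- bolt (a joint): How far the bolt is drawn, m: 0 home (its end in the hatch's keeper), 0.030 right back at its stop; it slides to the enclosure's -y (right). With the catch up it has only 2 mm of play. Friction 1.5 N, no spring.
- hatch_lip (a point): Centre of the upright lip at the front of the aluminium hatch: 6 mm thick in x, 56 wide in y, 28 high (4 to 32 mm over the deck). At (-78, 60, 103) with the hatch shut; it moves with the hatch. The deck before it is free for 25 mm up to its front edge. Axes as the enclosure's.
- hatch (a joint): How far the hatch is open, m: 0 shut, 0.070 fully open at its stop; it slides to the enclosure's +x (away from the robot). The bolt blocks it (under 2 mm of play) until drawn more than 13 mm. Friction 2.5 N; stays where it is left.
- lens_can: Loose bystander: a small upright can for a microscope objective, black below and clear above, 38 mm wide, 52 mm high, on the back right of the enclosure's deck; origin at the centre of its underside.
- puck: Loose bystander: a pale round magnet puck, 24 mm wide, 10 mm high, also on the back right of the deck; origin at the centre of its underside.
- kapton: Loose bystander: a roll of orange tape lying on the table to the left of the enclosure, 67 mm wide, 12 mm high; origin at the centre of its underside.
- hexkey: Loose bystander: a black hex key, 31 x 88 x 5 mm, lying on the table to the left of the enclosure's front; origin under its centre.

How it is judged:
By the outcome, as a careful person would: the job done as asked, in the order asked, and still so for the second after the job is handed in, with the robot touching nothing.
It also fails if it takes over 42 s, if anything falls off the work surface, if the arm or the gripper's body presses on something with over 40 N, if the wrist force passes 120 N, or if a joint passes its speed limit or range.

ROBOT

A 7-joint arm with a two-finger parallel gripper is mounted at the origin on a cart in front of the work surface, level with it; the furniture and walls round the work are solid. World frame = base frame: x ahead of the robot, y to its left, z up, the work surface at z = 0. Lengths are in m, angles in rad, forces in N, time in s.
With the tool pointing down it reaches from about 0.4 to 0.9 m from the base axis. Payload 5.6 kg.
Tool frame: the origin (TCP) lies on the mounting face of the last link; the fingertips stand env.finger_overhang ahead of it and the grasp point (between the pads) lies 171 mm ahead of it (env.finger_overhang is the distance from the TCP to the fingertips, in m); z points along the fingers, x is the direction in which the jaws open and shut, and the axes are right-handed (so a half turn about z gives the same grasp; the last joint's range is limited). The gripper opens to 92 mm and grips with 3 to 60 N. Pads are 20 mm wide; open, the fingers measure 128 mm over their backs; the gripper's body (75 mm by 189 mm) begins 69 mm behind the grasp point.
Start: joints at [1.276, 0.468, -0.012, 1.603, 0.006, 1.071, -0.056], TCP at [0.162, -0.63, 0.405] pointing down, gripper open.
Joint ranges: [-2.53, 2.53], [-0.31, 2.02], [-1.57, 1.55], [0.28, 2.44], [-1.29, 4.43], [0.15, 1.84], [-2.92, 2.92]. Speed limits (rad/s): [2.57, 2.57, 3.14, 3.14, 3.14, 3.14, 3.14].

INTERFACE

Orientations are given as a rotation vector (axis times angle).
In Python, from bench import env, cams gives the robot as it stands. The module is installed in compiled form; this text tells all that it offers.
- The arm moves only by the tool step_arm, never from a script. Its argument "commands" is a list of rows, each a list of 5 numbers: the finger opening in m, from 0 to 0.0919, then the shift along the tool's x, y, z in m, then the turn about the tool's z in degrees. A call has 1 to 5 rows; each row shifts and turns the commanded pose from where the row before left it, along the tool's axes as they then stand; what a row does not reach is not made up. A row lasts 1/10 s, in which the tool goes at most 50 mm and 8.59 degrees, less where a joint would pass 70% of its speed; a pose out of reach is approached as far as the arm can. A call with a gripper value outside its range is refused whole. The fingers move at their own pace and stop on an object; "squeeze" is the grip in N (left out, the last holds). Time passes only in rows, so rows that do not move let the fingers close. It gives the time, the measured TCP pose, the force and the opening at its end, in the units of the state.
- env.observe(): the state, without advancing time (a new reading comes with each control period).
- cams.grab_frame(name): name is "scene" or "top" or "wrist"; returns a dict with "img" (384x512x3 uint8, red, green, blue), "z_map" (384x512 float32, m along the optical axis (not along the pixel's ray), 0 where there is no reading), "fx", "fy", "cx", "cy" (pixels), "k1" (the pictures are not rectified: a ray, as slopes to the right and down, at radius r is drawn at 1 + k1 r^2 times it, then the intrinsics apply), "R" (3x3) and "t" (3): a world point X has camera coordinates R X + t; the wrist camera has in their place "tool_from_camera" (4x4, takes a point from camera to tool coordinates, whose origin is the TCP and whose axes are the tool frame's). Camera axes: x right, y down, z forward; pixel columns grow to the right and rows downward; lengths in m; the calibration is good to about 2 mm. A picture is of the moment at which its call begins: read the wrist's pose just before it.
- env.close_job(): hands the job in, once; it reports no verdict.
The state is a dict: "t": time; "qpos": joint angles; "qvel": joint speeds; "joint_torque": joint torques, N m; "position": TCP position; "orientation": TCP orientation; "ft_force": force on the tool from outside, world axes, zero at the start; "moment": the same for the moment, N m; "gripper_width": finger opening in m.
Only numpy, scipy, OpenCV 4.12 (cv2) and the standard library are available. Lean on these libraries where they do the work, as an engineer would, in place of code of your own. Each camera call takes 0.05 s, during which the arm holds its last target. There are 200 camera calls.

## Working session

There is one attempt and no reset: what is moved stays moved. The work goes in short steps, Python scripts to look and compute and a tool call to move; the robot and the scene stay as the last step left them, time stands still between calls to the robot, and variables do not carry over. Pictures are saved under pics/ and viewed, about 8 in all and at most 12, crops included, and the job is handed in when it is done.

Besides the shell and the picture viewer there is one more tool, called after "Call:" in YAML: its name, and indented under it one key for each argument. step_arm: Moves the arm, as the interface text tells. Its arguments: {"type":"object","properties":{"commands":{"type":"array","items":{"type":"array","items":{"type":"number"}}},"squeeze":{"type":"number"}},"required":["commands"]}

```bash
mkdir -p pics; ls; cat > h.py <<'E'
import numpy as np, cv2
from bench import env, cams
from scipy.spatial.transform import Rotation as Ro
def grab(n):
    s=env.observe(); f=cams.grab_frame(n); f['s']=s; return f
def cloud(f):
    h,w=f['z_map'].shape; v,u=np.mgrid[0:h,0:w].astype(np.float32)
    K=np.array([[f['fx'],0,f['cx']],[0,f['fy'],f['cy']],[0,0,1.]])
    p=cv2.undistortPoints(np.stack([u.ravel(),v.ravel()],1)[:,None].astype(np.float64),K,np.array([f['k1'],0,0,0.]))[:,0]
    z=f['z_map'].ravel().astype(float); P=np.c_[p*z[:,None],z]
    if 'R' in f: W=(P-f['t'])@f['R']
    else:
        T=f['tool_from_camera']; P=P@T[:3,:3].T+T[:3,3]
        W=Ro.from_rotvec(f['s']['orientation']).apply(P)+f['s']['position']
    W[z==0]=np.nan
    return W.reshape(h,w,3)
def save(f,n,crop=None,s=1):
    i=f['img'][:,:,::-1]
    if crop: a,b,c,d=crop; i=i[b:d,a:c]
    cv2.imwrite('pics/'+n,cv2.resize(np.ascontiguousarray(i),None,fx=s,fy=s,interpolation=cv2.INTER_CUBIC))
E
python3 - <<'E'
from h import *
print(env.observe(), env.finger_overhang)
t=grab('top'); s=grab('scene')
cv2.imwrite('pics/a.png',np.vstack([t['img'],s['img']])[:,:,::-1][:, :])
i=np.hstack([t['img'],s['img']])[:,:,::-1]; cv2.imwrite('pics/a.png',cv2.resize(i,(800,300)))
np.savez('top.npz',img=t['img'],W=cloud(t)); np.savez('scene.npz',img=s['img'],W=cloud(s))
save(t,'top.png',None,1.5)
E
```

```text
pics
{'t': 0.0, 'qpos': array([ 1.27596569,  0.46839985, -0.01161615,  1.60361572,  0.00599809,
        1.07142455, -0.0563222 ]), 'qvel': array([ 9.50636960e-04, -2.76647511e-04, -1.09948047e-03, -3.48011517e-04,
       -1.63104200e-04,  7.20402632e-05,  1.26375216e-03]), 'joint_torque': array([-1.71123129e-04, -5.20571315e+01, -1.29602890e-02, -2.43746477e+01,
       -5.67172654e-02,  1.71769154e-02,  1.57927989e-04]), 'position': array([ 0.16186464, -0.62926603,  0.40372862]), 'orientation': array([-2.48195439e+00,  1.92435060e+00,  2.35871807e-03]), 'ft_force': array([-0.65834632, -0.87110925, -0.17280822]), 'moment': array([-0.03430458,  0.02137303, -0.00536377]), 'gripper_width': 0.09215430516754497} 0.1901
```

View pics/top.png

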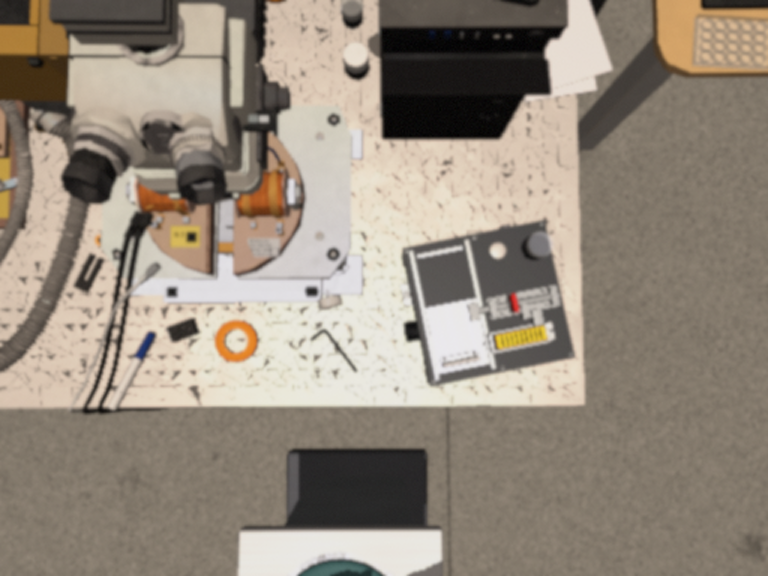

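View pics/a.png

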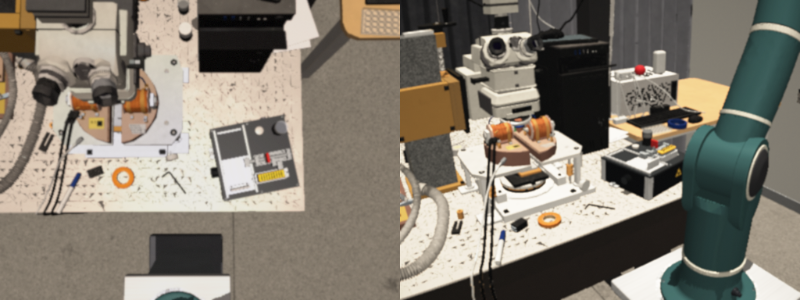

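Top view: the enclosure is at lower right, with scaled corners about (405,248), (545,222), (573,357) and (432,384). It shows the yellow catch at (520,337), the red tab at (515,302) and the hatch lip near (460,362). Next I fit its pose.

```bash
cat > fit.py <<'E'
from h import *
d=np.load('top.npz'); W=d['W']; im=d['img'].astype(int)
z=W[...,2]; m=(abs(z-.085)<.006)
n,l,st,_=cv2.connectedComponentsWithStats(cv2.morphologyEx(((z>.06)&(z<.15)).astype(np.uint8),cv2.MORPH_OPEN,np.ones((3,3))))
k=l[200,350]; print('comp',st[k])
P=W[l==k]; r=cv2.minAreaRect((P[:,:2]*1000).astype(np.float32)); print(r, np.nanmedian(W[(l==k)&m][:,2]))
hsv=cv2.cvtColor(d['img'],cv2.COLOR_RGB2HSV); sel=(l==k)
for nm,lo,hi in(('yel',20,35),('red',-1,8)):
    q=sel&(hsv[...,0]>lo)&(hsv[...,0]<hi)&(hsv[...,1]>150)&(hsv[...,2]>90)
    p=W[q]; print(nm,q.sum(),np.nanmean(p,0).round(4),np.nanmedian(p,0).round(4))
    print(cv2.minAreaRect((p[:,:2]*1000).astype(np.float32)))
s=env.observe(); R=Ro.from_rotvec(s['orientation']); print('tool x',R.apply([1,0,0]),'y',R.apply([0,1,0]))
E
python3 fit.py
```

```text
comp [ 268  147  116  111 9234]
((499.20880126953125, -224.11599731445312), (212.0038604736328, 226.74032592773438), 11.240703582763672) 0.08590614896970156
yel 285 [ 0.4475 -0.2661  0.1212] [ 0.4483 -0.2657  0.1211]
((447.69775390625, -266.2676086425781), (18.544815063476562, 71.02468872070312), 11.194631576538086)
red 42 [ 0.4965 -0.2555  0.1353] [ 0.4964 -0.2552  0.1354]
((497.2326965332031, -255.57920837402344), (22.3386173248291, 7.530750751495361), 16.18123435974121)
tool x [ 0.2491296  -0.96846892 -0.00154796] y [-9.68470030e-01 -2.49130065e-01  1.11872614e-04]
```

Call:
step_arm:
  commands:
    - [0.032,-0.027,-0.0358,0,0]
    - [0.032,-0.027,-0.0358,0,0]
    - [0.032,-0.027,-0.0358,0,0]
    - [0.032,-0.027,-0.0358,0,0]
    - [0.032,-0.027,-0.0358,0,0]

```text
t: 0.6
position: [0.3024, -0.4525, 0.4044]
orientation: [-2.483, 1.925, 0.001]
ft_force: [1.0, -0.8, 0.0]
gripper_width: 0.0538
```

Call:
step_arm:
  commands:
    - [0.032,-0.027,-0.0358,0,0]
    - [0.032,-0.027,-0.0358,0,0]
    - [0.032,-0.027,-0.0358,0,0]
    - [0.032,-0.027,-0.0358,0,0]
    - [0.032,-0.027,-0.0358,0,0]

```text
t: 1.1
position: [0.4421, -0.2773, 0.4046]
orientation: [2.482, -1.925, -0.0]
ft_force: [-0.2, -0.2, 0.2]
gripper_width: 0.0322
```

Call:
step_arm:
  commands:
    - [0.032,-0.027,-0.0358,0,-8]
    - [0.032,0,0,0,-8]
    - [0.032,0,0,0,-8]
    - [0.032,0,0,0,-8]
    - [0.032,0,0,0,-8]

```text
t: 1.6
position: [0.4693, -0.2436, 0.4043]
orientation: [-2.994, 0.951, 0.001]
ft_force: [-0.3, -0.7, -0.1]
gripper_width: 0.032
```

Call:
step_arm:
  commands:
    - [0.032,0,0,0,-8]
    - [0.032,0,0,0,-8]
    - [0.032,0,0,0,-8]
    - [0.032,0,0,0,-8]
    - [0.032,0,0,0,-8]

```text
t: 2.1
position: [0.4691, -0.2438, 0.4043]
orientation: [-3.139, -0.13, 0.001]
ft_force: [-0.5, -0.2, 0.3]
gripper_width: 0.0322
```

Call:
step_arm:
  commands:
    - [0.032,0,0,0,-6.5]
    - [0.032,0,0,0,0]

```text
t: 2.3
position: [0.4691, -0.2439, 0.4043]
orientation: [-3.127, -0.299, 0.001]
ft_force: [-0.0, -0.4, -0.2]
gripper_width: 0.0317
```

```bash
cat >> h.py <<'E'
def encl(W,o=(.5005,-.2241),yaw=11.2):
    c,s=np.cos(np.radians(yaw)),np.sin(np.radians(yaw))
    x=W[...,0]-o[0]; y=W[...,1]-o[1]
    return np.stack([c*x+s*y,-s*x+c*y,W[...,2]],-1)*1000
def stat():
    s=env.observe(); R=Ro.from_rotvec(s['orientation']); tip=s['position']+R.apply([0,0,env.finger_overhang]); a=R.apply([1,0,0])
    print('t',round(s['t'],2),'tip encl mm',encl(tip).round(1),'yaw',np.degrees(np.arctan2(a[1],a[0])).round(2),'F',s['ft_force'].round(1),'w',round(s['gripper_width'],4))
E
cat > look.py <<'E'
import sys
from h import *
f=grab('wrist'); E=encl(cloud(f)); save(f,sys.argv[1],None,1.5); stat()
hsv=cv2.cvtColor(f['img'],cv2.COLOR_RGB2HSV); sel=E[...,2]>100
for nm,lo,hi in(('yel',20,35),('red',-1,8)):
    q=sel&(hsv[...,0]>lo)&(hsv[...,0]<hi)&(hsv[...,1]>150)&(hsv[...,2]>70)
    p=E[q]
    if len(p)>10: print(nm,len(p),'med',np.nanmedian(p,0).round(1),'p2',np.nanpercentile(p,2,0).round(1),'p98',np.nanpercentile(p,98,0).round(1))
np.save('E.npy',E)
E
python3 look.py w1.png
```

```text
t 2.35 tip encl mm [-34.7 -13.2 214.3] yaw 10.77 F [ 0.1 -0.4 -0.2] w 0.0323
yel 1808 med [-54.1  -4.6 123.7] p2 [-70.  -63.2 120.7] p98 [  7.6   8.  332.7]
red 382 med [-10.6 -27.6 135.8] p2 [-23.5 -32.5 116.4] p98 [  2.3 -26.8 140. ]
```

View pics/w1.png

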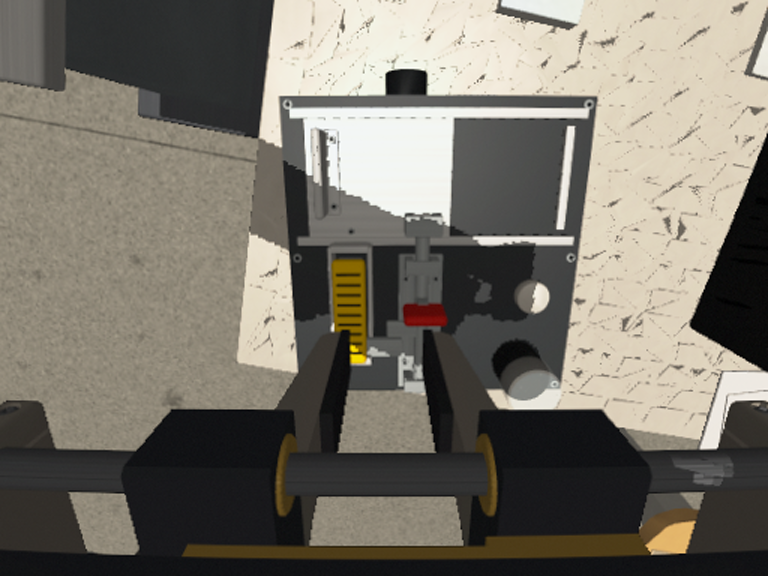

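The wrist view matches the fit: yellow plate at (350,305), red tab at (424,315), fingers straddling on the jaw axis.

Call:
step_arm:
  commands:
    - [0.036,0,-0.002,0.03,-0.4]
    - [0.036,0,0,0.035,0]
    - [0.036,0,0,0.02,0]
    - [0.036,0,0,0.0,0]

```text
t: 2.75
position: [0.4678, -0.2415, 0.317]
orientation: [-3.123, -0.306, 0.008]
ft_force: [0.1, -0.0, -0.7]
gripper_width: 0.0358
```

Call:
step_arm:
  commands:
    - [0.036,0,0,0.003,0]
    - [0.036,0,0,0.002,0]
    - [0.036,0,0,0.002,0]
    - [0.036,0,0,0,0]

```text
t: 3.15
position: [0.4691, -0.2419, 0.3132]
orientation: [3.126, 0.309, 0.001]
ft_force: [-0.6, 0.5, 0.2]
gripper_width: 0.0366
```

```bash
python3 look.py w2.png
```

```text
t 3.2 tip encl mm [-34.2 -11.5 123.1] yaw 11.31 F [-1.1  0.5  0.1] w 0.0362
yel 1608 med [-52.3  -1.8 123.1] p2 [-69.5 -65.7 119.7] p98 [  7.8  10.8 241.4]
red 348 med [-19.8 -27.2 133.5] p2 [-23.8 -33.  115.4] p98 [-15.4 -25.9 139.5]
```

View pics/w2.png

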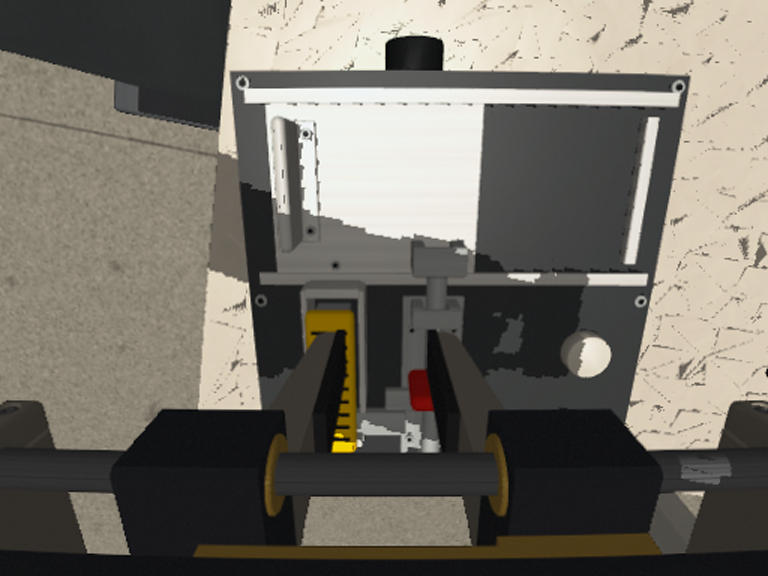

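Left fingertip is above the yellow plate (about (335,335)). The right one is on the near side of the red tab (420,390). Pressing down now, watching the force.

Call:
step_arm:
  commands:
    - [0.036,0,0,0.002,0]
    - [0.036,0,0,0.001,0]
    - [0.036,0,0,0,0]

```text
t: 3.5
position: [0.4692, -0.2419, 0.3101]
orientation: [3.126, 0.31, 0.001]
ft_force: [-0.5, -0.5, 2.8]
gripper_width: 0.0358
```

Call:
step_arm:
  commands:
    - [0.036,0,0,0.002,0]
    - [0.036,0,0,0,0]

```text
t: 3.7
position: [0.4692, -0.2419, 0.3078]
orientation: [3.126, 0.31, 0.001]
ft_force: [0.3, -0.2, 4.6]
gripper_width: 0.0359
```

Call:
step_arm:
  commands:
    - [0.036,0,0,0.002,0]
    - [0.036,0,0,0.001,0]
    - [0.036,0,0,0,0]

```text
t: 4.0
position: [0.4692, -0.2419, 0.3049]
orientation: [3.126, 0.31, 0.001]
ft_force: [-0.1, 0.4, 5.3]
gripper_width: 0.0361
```

Call:
step_arm:
  commands:
    - [0.036,0,0,0.001,0]
    - [0.036,0,0,0,0]

```text
t: 4.2
position: [0.4693, -0.2419, 0.3044]
orientation: [3.125, 0.31, 0.001]
ft_force: [-0.3, 1.1, 9.2]
gripper_width: 0.0355
```

Call:
step_arm:
  commands:
    - [0.036,0,0,0.001,0]
    - [0.036,0,0,0,0]

```text
t: 4.4
position: [0.4694, -0.2417, 0.3042]
orientation: [3.125, 0.31, 0.001]
ft_force: [-2.3, 1.6, 16.6]
gripper_width: 0.036
```

Call:
step_arm:
  commands:
    - [0.036,0,0.003,-0.001,0]
    - [0.036,0,0.004,0,0]
    - [0.036,0,0.004,0,0]
    - [0.036,0,0.004,0,0]
    - [0.036,0,0,0,0]

```text
t: 4.9
position: [0.4723, -0.2522, 0.3044]
orientation: [-3.119, -0.312, 0.004]
ft_force: [-4.0, 13.5, 17.6]
gripper_width: 0.0358
```

Call:
step_arm:
  commands:
    - [0.036,0,0.004,0,0]
    - [0.036,0,0.004,0,0]
    - [0.036,0,0.004,0,0]
    - [0.036,0,0.003,0,0]
    - [0.036,0,0,0,0]

```text
t: 5.4
position: [0.4752, -0.267, 0.3043]
orientation: [-3.119, -0.312, 0.003]
ft_force: [-3.8, 12.5, 16.9]
gripper_width: 0.0362
```

Call:
step_arm:
  commands:
    - [0.036,0,0.004,0,0]
    - [0.036,0,0.003,0,0]
    - [0.036,0,0.002,0,0]
    - [0.036,0,0,0,0]

```text
t: 5.8
position: [0.477, -0.276, 0.3042]
orientation: [-3.119, -0.312, 0.003]
ft_force: [-3.3, 12.2, 15.9]
gripper_width: 0.036
```

Call:
step_arm:
  commands:
    - [0.036,0,0.002,0,0]
    - [0.036,0,0.001,0,0]
    - [0.036,0,0,0,0]

```text
t: 6.1
position: [0.4775, -0.2782, 0.3041]
orientation: [-3.118, -0.313, 0.005]
ft_force: [-3.9, 14.4, 16.0]
gripper_width: 0.0358
```

```bash
python3 look.py w3.png
```

```text
t 6.15 tip encl mm [-33.5 -47.1 114.1] yaw 11.46 F [-3.7 13.4 15.8] w 0.0358
yel 2646 med [-56.8 -21.7 116. ] p2 [-70.2 -60.4 113.3] p98 [  6.9   4.7 232.3]
red 380 med [-20.  -57.3 133.8] p2 [-23.9 -63.1 114.5] p98 [-15.7 -56.  139.5]
```

View pics/w3.png

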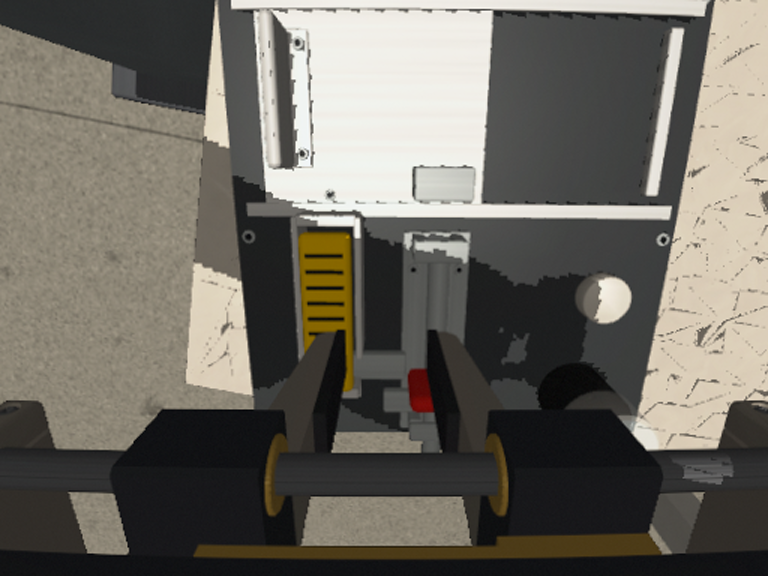

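The bolt is out of the keeper and the tab has moved 30.1 mm. I'll push a little more to confirm the stop.

Call:
step_arm:
  commands:
    - [0.036,0,0.002,0,0]
    - [0.036,0,0,0,0]

```text
t: 6.35
position: [0.4778, -0.2788, 0.3041]
orientation: [-3.115, -0.314, 0.006]
ft_force: [-5.9, 17.8, 19.4]
gripper_width: 0.0361
```

At the stop. Lift straight up.

Call:
step_arm:
  commands:
    - [0.036,0,0,-0.004,0]
    - [0.036,0,0,-0.006,0]
    - [0.036,0,-0.001,-0.01,0]
    - [0.036,0,-0.002,-0.025,0]
    - [0.036,0,0,-0.03,0]

```text
t: 6.85
position: [0.4764, -0.2812, 0.3773]
orientation: [-3.123, -0.311, 0.006]
ft_force: [0.3, -0.5, 1.0]
gripper_width: 0.036
```

```bash
python3 look.py w4.png; python3 -c "
from h import *
E=np.load('E.npy'); b=(abs(E[...,0]+78)<12)&(abs(E[...,1]-60)<35)&(E[...,2]>108)&(E[...,2]<125)
p=E[b];print('lip',len(p),np.nanmedian(p,0),np.nanpercentile(p,[3,97],0).round(1))"
```

```text
t 6.9 tip encl mm [-32.6 -52.9 193. ] yaw 11.37 F [ 1.9 -1.   3.1] w 0.0359
yel 2384 med [-57.8 -32.8 123.2] p2 [-70.6 -66.5 120.7] p98 [  6.5   3.6 305.3]
red 442 med [-11.4 -57.7 136.5] p2 [-23.3 -63.6 119.7] p98 [  2.3 -56.7 139.8]
lip 651 [-77.22877965  59.79966678 118.23419689] [[-80.8  33.4 109. ]
 [-75.2  84.5 119.9]]
```

View pics/w4.png

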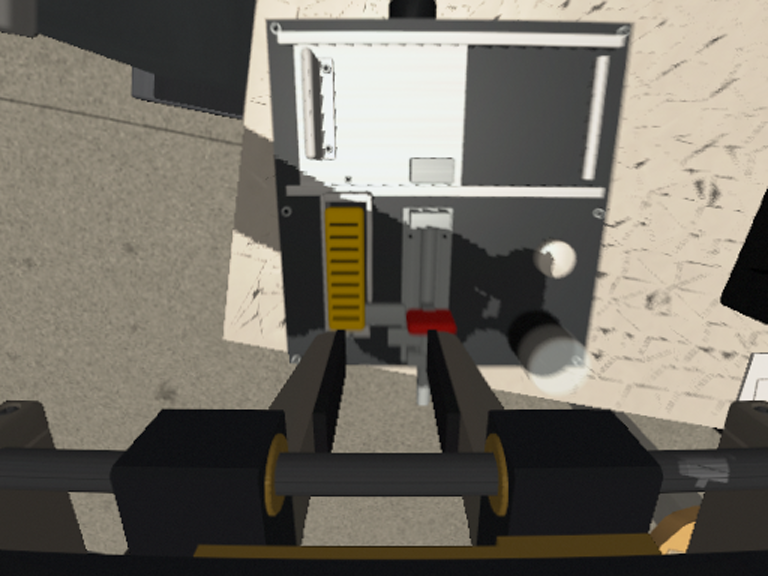

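Catch is up again (top at the original 121) and the bolt stays at 30 mm (tab at pixel (430,320)). Now closing the fingers and moving in front of the lip (310,100).

Call:
step_arm:
  commands:
    - [0,-0.02,-0.03,0,0]
    - [0,-0.02,-0.03,0,0]
    - [0,-0.02,-0.03,0,0]
    - [0,-0.018,-0.023,0,0]
    - [0,0,0,0,0]

```text
t: 7.4
position: [0.3758, -0.1844, 0.3779]
orientation: [-3.126, -0.313, 0.005]
ft_force: [-0.8, -0.6, 0.6]
gripper_width: 0.0002
```

```bash
python3 -c "
from h import *
stat()"
```

```text
t 7.4 tip encl mm [-115.3   63.3  187.8] yaw 11.42 F [-0.8 -0.6  0.6] w 0.0002
```

Call:
step_arm:
  commands:
    - [0,0,0.003,0.03,0]
    - [0,0,0,0.035,0]
    - [0,0,0,0.02,0]
    - [0,0,0,0,0]

```text
t: 7.8
position: [0.3783, -0.1895, 0.2912]
orientation: [-3.122, -0.309, 0.007]
ft_force: [-0.4, 0.1, -0.4]
gripper_width: 0.0005
```

```bash
python3 look.py w5.png
```

```text
t 7.85 tip encl mm [-112.9   57.9  102.5] yaw 11.33 F [-0.4  0.2  0.3] w 0.0003
yel 657 med [-110.8   75.9  218.2] p2 [-162.7   74.6  214.2] p98 [-84.9  77.6 219.9]
```

View pics/w5.png

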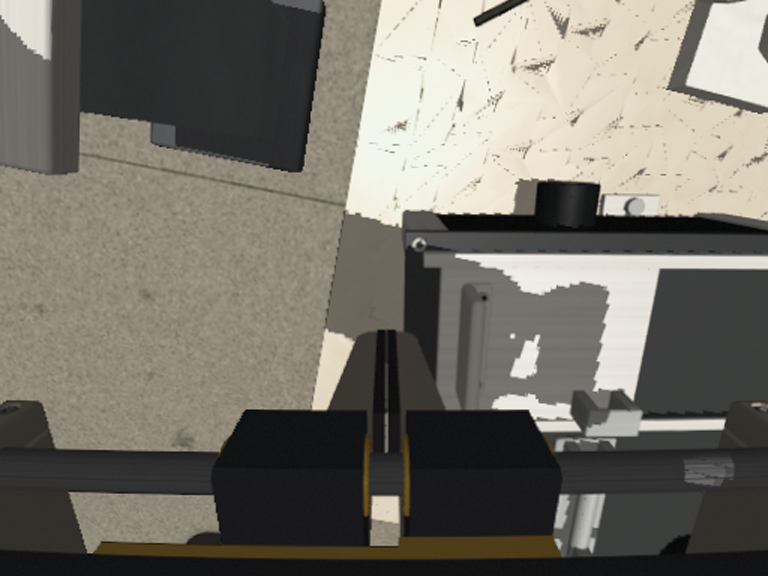

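Closed fingers stand in front of the lip (470,340), at mid-height. Pushing along +x.

Call:
step_arm:
  commands:
    - [0,0.008,-0.002,0,0]
    - [0,0.008,0,0,0]
    - [0,0.008,0,0,0]
    - [0,0.008,0,0,0]
    - [0,0.008,0,0,0]

```text
t: 8.35
position: [0.4184, -0.1798, 0.2941]
orientation: [3.125, 0.31, -0.0]
ft_force: [-2.5, -1.7, 3.5]
gripper_width: 0.0004
```

Call:
step_arm:
  commands:
    - [0,0.008,0,0,0]
    - [0,0.008,0,0,0]
    - [0,0.008,0,0,0]
    - [0,0.006,0,0,0]
    - [0,0,0,0,0]

```text
t: 8.85
position: [0.4482, -0.1734, 0.2936]
orientation: [-3.126, -0.311, -0.002]
ft_force: [0.8, 0.8, -0.2]
gripper_width: 0.0005
```

```bash
python3 -c "
from h import *
stat()"
```

```text
t 8.85 tip encl mm [-41.2  60.  103.5] yaw 11.36 F [ 0.8  0.8 -0.2] w 0.0005
```

Call:
step_arm:
  commands:
    - [0,0.005,0,0,0]
    - [0,0.005,0,0,0]
    - [0,0.003,0,0,0]
    - [0,0,0,0,0]

```text
t: 9.25
position: [0.4603, -0.1709, 0.2935]
orientation: [-3.126, -0.311, -0.001]
ft_force: [-1.2, 0.1, -0.3]
gripper_width: 0.0003
```

Call:
step_arm:
  commands:
    - [0,0.004,0,0,0]
    - [0,0.003,0,0,0]
    - [0,0,0,0,0]

```text
t: 9.55
position: [0.4659, -0.1699, 0.2934]
orientation: [-3.126, -0.31, 0.007]
ft_force: [-7.2, 0.3, 4.3]
gripper_width: 0.0004
```

```bash
python3 look.py w6.png
```

```text
t 9.6 tip encl mm [-24.2  60.  103.3] yaw 11.31 F [-7.9 -1.   4.5] w 0.0005
yel 574 med [-20.8  77.8 220.3] p2 [-71.4  76.6 213.3] p98 [  4.7  81.5 222. ]
```

View pics/w6.png

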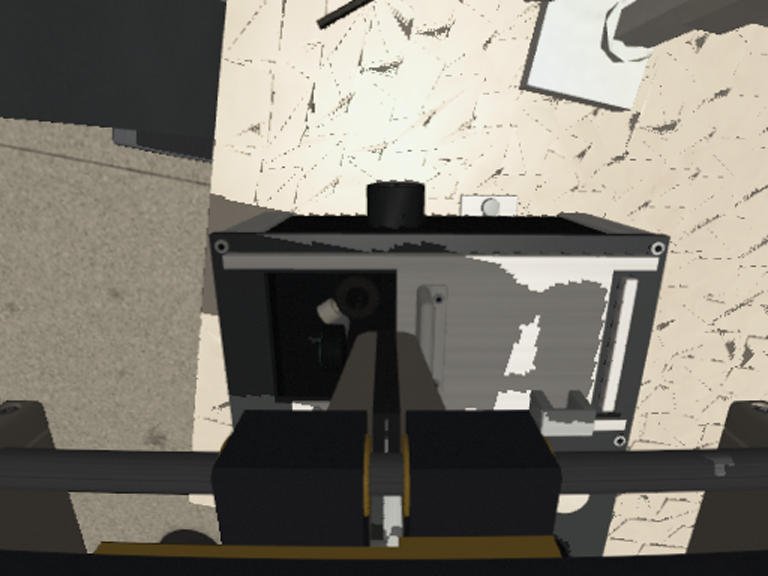

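The hatch has uncovered the opening (335,330) and the force is rising. A little more push to confirm the stop.

Call:
step_arm:
  commands:
    - [0,0.003,0,0,0]
    - [0,0,0,0,0]

```text
t: 9.8
position: [0.4671, -0.1697, 0.2933]
orientation: [-3.126, -0.308, 0.016]
ft_force: [-14.2, -1.1, 11.9]
gripper_width: 0.0002
```

Call:
step_arm:
  commands:
    - [0,-0.006,0,0,0]
    - [0,-0.01,0,0,0]
    - [0,-0.006,0,-0.03,0]
    - [0,0,0,-0.045,0]
    - [0,0,0,-0.045,0]

```text
t: 10.3
position: [0.4479, -0.1735, 0.4149]
orientation: [-3.126, -0.31, -0.001]
ft_force: [0.3, -0.8, 0.4]
gripper_width: 0.0003
```

Call:
step_arm:
  commands:
    - [0,-0.04,0,0,0]
    - [0,-0.02,0.02,0,0]
    - [0,0,0.03,0,0]
    - [0,0,0,0,0]

```text
t: 10.7
position: [0.3987, -0.2378, 0.4142]
orientation: [3.124, 0.301, 0.004]
ft_force: [-0.0, 0.5, 0.5]
gripper_width: 0.0008
```

```bash
python3 look.py w7.png; python3 -c "
from h import *
E=np.load('E.npy'); b=(abs(E[...,0]+8)<25)&(abs(E[...,1]-60)<35)&(E[...,2]>110)&(E[...,2]<125)
p=E[b];print('lip',len(p),np.nanmedian(p,0),np.nanpercentile(p,[3,97],0).round(1))"
```

```text
t 10.75 tip encl mm [-101.5    8.1  223.8] yaw 11.15 F [0.3 0.9 0. ] w 0.0006
yel 1777 med [-66.1  -9.8 123.5] p2 [-145.6  -64.   119. ] p98 [-50.6  25.1 342.4]
red 403 med [-11.3 -56.9 133.3] p2 [-24.3 -62.5 115.8] p98 [  2.  -55.9 139.5]
lip 457 [-10.11170378  61.01224784 117.93315195] [[-11.7  33.9 110.9]
 [ -6.1  85.7 119.7]]
```

View pics/w7.png

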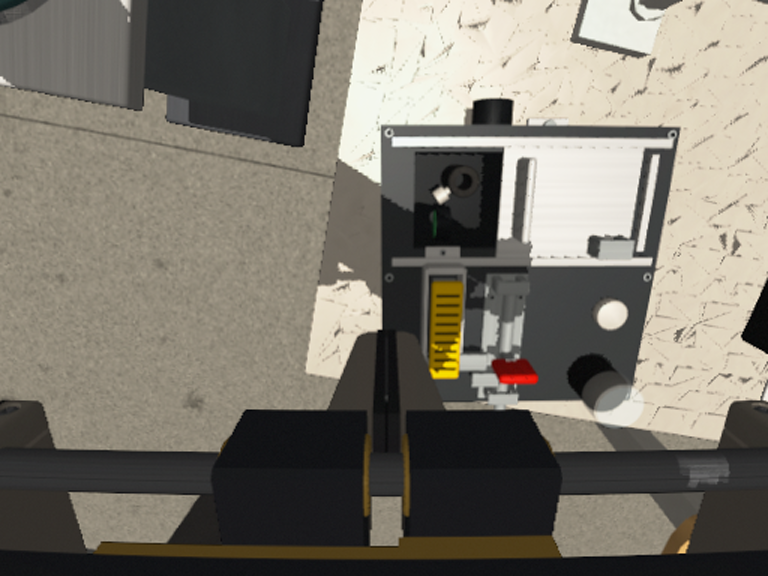

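```bash
python3 - <<'E'
from h import *
t=grab('top'); E1=encl(cloud(t)); d=np.load('top.npz'); E0=encl(d['W'])
for E,x in((E0,-78),(E1,-8)):
    b=(abs(E[...,0]-x)<15)&(abs(E[...,1]-60)<22)&(E[...,2]>107)&(E[...,2]<125)
    print(b.sum(),np.nanmean(E[b],0).round(1),np.nanpercentile(E[b],[5,95],0).round(1))
save(t,'t2.png',(250,130,400,270),4)
a=grab('wrist'); E=encl(cloud(a)); b=(abs(E[...,1]-60)<18)&(E[...,0]>-20)&(E[...,0]<100)&(E[...,2]>80)&(E[...,2]<130)
x=E[b]; 
for k in range(-20,100,3):
    q=x[(x[:,0]>=k)&(x[:,0]<k+3)]
    if len(q): print(k,np.median(q[:,2]).round(1),end='; ')
E
```

```text
60 [-79.   60.6 116.3] [[-81.9  41.4 112.9]
 [-76.3  79.7 119.1]]
57 [ -9.4  59.9 116.4] [[-12.   40.  113.3]
 [ -6.5  78.9 119.8]]
-20 91.0; -17 91.1; -14 102.7; -11 118.5; -8 118.4; 1 91.1; 4 90.8; 7 91.0; 10 90.8; 13 90.9; 16 90.8; 19 91.0; 22 90.9; 25 91.0; 28 90.9; 31 90.9; 34 90.8; 37 90.9; 40 90.8; 43 90.7; 46 90.9; 49 90.9; 52 90.8; 55 90.8; 58 90.7; 61 90.8; 64 90.8; 67 90.8; 70 90.7; 73 90.8; 76 90.8; 79 87.4; 82 87.8; 85 92.6; 88 92.6; 91 87.5; 94 86.8; 97 86.8;
```

View pics/t2.png

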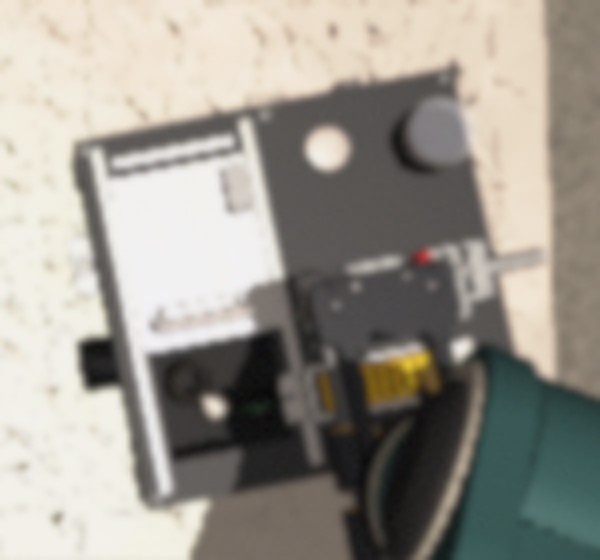

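```bash
python3 -c "
from h import *
env.close_job(); stat()"
```

```text
the job is handed in; nothing more can be done
the job is handed in; nothing more can be done
```

The hatch is fully open, the catch is holding the bolt back, and I handed the job in at about 11 s of the 42 s allowed.

- **Catch and bolt:** One fingertip pressed the catch to the bottom, and stayed there while the other pushed the tab back. The tab moved 30.1 mm, and the force rose at the stop. After a straight lift, the catch plate was back at its starting height of about 121 mm.
- **Hatch:** I pushed the lip with closed fingers until the force rose to about 14 N at the stop, then drew back clear.
- **Last checks:**
  - The top camera put the lip's travel at 69.6 mm and the wrist camera at about 69.1 mm. Both agree with the 70 mm stop within the camera error.
  - The bolt still measured about 30 mm back.
  - The force reading was near zero with the robot touching nothing.
  - The can and puck looked unmoved by eye; I didn't measure them. I didn't re-check the tape roll and hex key, but the arm never went near them.

The highest forces I saw were about 19 N down and 18 N sideways, while the bolt was at its stop. No check failed.

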